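# Put the objective away in the push-to-open drawer

## Task

Put the short, wide objective canister away in the top drawer of the handleless cabinet: press the drawer front gently until its touch latch lets go and the drawer springs ajar, draw the drawer open, and stand the canister upright in its front compartment, setting it down rather than dropping it. Then push the drawer shut gently until it latches again and stays flush when you let go. Do not force the latch, and leave the other things on the bench where they are.

Things in the scene. Friction and masses are not known exactly. Their poses are not given: they have to be found in the camera images.
- top_drawer (a joint): how far the top drawer stands out (m): 0 to 0.001 = latched, front flush; positive = out (about 0.05 when sprung ajar, 0.150 at most); negative = pressed in past flush. Let go before the latch clicks over, a flush drawer comes back flush and an open one springs out again. From 0.045 to 0.150 it stays where it is left (rail drag 1 N, 2 N when moved at 0.06 m/s); nearer, a spring pushes it out.
- drawer: the top drawer, an open steel box with a plain white front panel, no handle: 172 mm wide, 86 mm high, 16 mm thick, set between the cabinet's sides. Origin: equal to the cabinet's origin when flush; x points into the cabinet (the closing direction), y across the front, z up. More than 20 N on the drawer while it is shut or less than 15 mm open spoils its latch.
- front_center (a point): centre of the top drawer front's outer face, 43 mm below its upper edge, 127 mm above the bench; x points into the cabinet. The spring needs 8 to 11 N to press the front past flush; the latch clicks over 4 to 10 mm in (differs by cabinet, cannot be seen), right before a rubber end stop of 12 N per mm. Pressed to 14 N it has clicked over. The same to open (then let go) and to shut.
- front_top_edge (a point): middle of the upper edge of the top drawer's front (middle of its 16 mm thickness), 170 mm above the bench, level with the cabinet's top. The cabinet's top board begins 14 mm behind the flush front's back; when the drawer is out this gap is wider by as much as it is out, and fingers can reach into it from above (free down to 92 mm above the bench).
- front_bay (a point): centre of the floor of the top drawer's empty front compartment, moving with the drawer; 92 mm above the bench, 70 mm behind the outer face of the front. The compartment is 108 mm along the drawer (x) by 156 mm across (y); side walls 46 mm above its floor, front 78 mm, back divider 45 mm. x points into the cabinet. The cabinet's top board covers it when shut; 100 mm out it is clear.
- canister_center (a point): centre (half-way up) of the short, wide canister to put away, an upright objective canister with white body and black ribbed screw cap: 40 mm diameter, 56 mm high (cap the top 20 mm), about 0.13 to 0.25 kg. z is its axis.
- cabinet: the fixed white benchtop cabinet, 200 mm wide, 280 mm deep, 170 mm high, with two handleless drawer fronts one above the other (only the upper one works here). Origin: centre of its underside; x points from its front to its back, so the fronts face along -x, 140 mm from the origin.
- tall_canister: bystander: taller, slimmer canister, white with black cap, 32 mm diameter, 90 mm high; origin: centre of its underside
- oil_bottle: bystander: amber immersion-oil bottle with white dropper tip, 27 mm diameter, 87 mm high; origin: centre of its underside
- slide_box: bystander: closed grey slide box, 96 x 104 x 37 mm; origin: centre of its underside

How it is judged:
By the outcome, as a careful person would: the job done as asked, in the order asked, and still so for the second after the job is handed in, with the robot touching nothing.
It also fails if it takes over 72 s, if anything falls off the work surface, if the arm or the gripper's body presses on something with over 40 N, if the wrist force passes 120 N, or if a joint passes its speed limit or range.

## Robot

A 6-joint arm with a two-finger parallel gripper is mounted at the origin on the work surface. World frame = base frame: x ahead of the robot, y to its left, z up, the work surface at z = 0. Lengths are in mm, angles in rad, forces in N, time in s.
With the tool pointing down it reaches from about 300 to 775 mm from the base axis. Payload 14.6 kg.
Tool frame: the origin (TCP) lies midway between the tips of the shut fingers; the grasp point (between the pads) lies 19 mm behind it (manip.tcp_to_grasp is the distance from the TCP to the grasp point, in mm); z points along the fingers, x is the direction in which the jaws open and shut, and the axes are right-handed (so a half turn about z gives the same grasp; the last joint's range is limited). The gripper opens to 94 mm and grips with 3 to 60 N. Pads are 16 mm wide; open, the fingers measure 119 mm over their backs; the gripper's body (75 mm by 177 mm) begins 78 mm behind the grasp point.
Start: joints at [-1.398, 0.3, 1.521, -0, 1.321, -0.067], TCP at [130.623, -534.254, 205.446] pointing down, gripper open.
Joint ranges: [-3.03, 3.03], [-0.79, 2.21], [0.23, 2.52], [-1.04, 4.18], [0, 3.07], [-2.55, 2.55]. Speed limits (rad/s): [2.22, 2.22, 2.57, 3.14, 3.14, 3.14].

## Interface

Orientations are given as [roll, pitch, yaw] about the fixed x, y, z axes, in that order (R = Rz(yaw) Ry(pitch) Rx(roll)).
In Python, from cell import manip gives the robot as it stands.
- The arm moves only by the tool arm_command, never from a script. Its argument "steps" is a list of rows, each a list of 3 entries, a list of its own where there are three numbers: the opening, from 0 (shut) to 1 (fully open), then the shift along the tool's x, y, z in cm, then the turn about the tool's z in rad. A call has 1 to 5 rows; each row shifts and turns the commanded pose from where the row before left it, along the tool's axes as they then stand; what a row does not reach is not made up. A row lasts 1/12 s, in which the tool goes at most 41.7 mm and 7.16 degrees, less where a joint would pass 70% of its speed; a pose out of reach is approached as far as the arm can. A call with a gripper value outside its range is refused whole. The fingers move at their own pace and stop on an object; "force" is the grip in N (left out, the last holds). Time passes only in rows, so rows that do not move let the fingers close. It gives the time, the measured TCP pose, the force and the opening at its end, in the units of the state.
- manip.read_state(): the state, without advancing time (a new reading comes with each control period).
- manip.camera(name): name is "side" or "top"; returns (picture, depth): 400x640x3 uint8, red, green, blue; 400x640 float32, mm along the optical axis (not along the pixel's ray), 0 where there is no reading.
- manip.calibration(name): a dict with "fx", "fy", "cx", "cy" (pixels), "R" (3x3) and "t" (3): a world point X has camera coordinates R X + t. Camera axes: x right, y down, z forward; pixel columns grow to the right and rows downward; lengths in mm; the calibration is good to about 2 mm. A picture is of the moment at which its call begins. calibration takes no time and is no camera call.
- manip.sign_off(): hands the job in, once; it reports no verdict.
The state is a dict: "clock": time; "joints": joint angles; "qd": joint speeds; "effort": joint torques, N m; "eef_pos": TCP position; "eef_rot": TCP orientation; "wrist_force": force on the tool from outside, world axes, zero at the start; "moment": the same for the moment, N m; "finger_gap": finger opening in mm.
Only numpy, scipy, OpenCV 4.12 (cv2) and the standard library are available. Lean on these libraries where they do the work, as an engineer would, in place of code of your own. Each camera call takes 0.05 s, during which the arm holds its last target.

## Working session

There is one attempt and no reset: what is moved stays moved. The work goes in short steps, Python scripts to look and compute and a tool call to move; the robot and the scene stay as the last step left them, time stands still between calls to the robot, and variables do not carry over. Pictures are saved under pics/ and viewed, and the job is handed in when it is done.

Besides the shell and the picture viewer there is one more tool, called after "Call:" as name(argument=value, ...), one argument or row to a line, values as JSON. arm_command: Moves the arm, as the interface text tells. Its arguments: {"type":"object","properties":{"steps":{"type":"array","items":{"type":"array"}},"force":{"type":"number"}},"required":["steps"]}

```bash
mkdir -p pics; ls; python3 - <<'E'
from cell import manip
import cv2
s=manip.read_state();print(s)
for n in("top","side"):
    p,d=manip.camera(n);cv2.imwrite(f"pics/{n}0.png",p[:,:,::-1])
    import numpy as np;np.save(f"pics/{n}0d.npy",d);c=manip.calibration(n);print(n,c, -np.array(c["R"]).T@np.array(c["t"]))
print(manip.tcp_to_grasp)
E
```

```text
pics
{'clock': 0.0, 'joints': array([-1.39761273e+00,  3.00485295e-01,  1.52161188e+00,  1.79813559e-05,
        1.32071117e+00, -6.66150732e-02]), 'qd': array([-0.00062503, -0.00116846,  0.00148331, -0.0012509 ,  0.00014865,
       -0.00087043]), 'effort': array([ 6.48979003e-04, -5.31810272e+01, -3.52744639e+01,  7.08483020e-02,
        2.43745081e-02, -1.17945287e-04]), 'eef_pos': array([ 130.57437517, -533.98824496,  204.86552307]), 'eef_rot': array([-3.14149435e+00,  1.21183364e-03, -1.33100206e+00]), 'wrist_force': array([-0.07406654, -0.09474048, -0.29807478]), 'moment': array([-0.00453187, -0.03816541, -0.04464141]), 'finger_gap': 94.00768369281103}
top {'fx': 417.5294466791011, 'fy': 417.5294466791011, 'cx': 315.6082213409962, 'cy': 203.6885975322343, 'R': array([[-0.01396533, -0.99974389, -0.01780779],
       [-0.99773082,  0.01510593, -0.06561267],
       [ 0.06586487,  0.01685108, -0.99768625]]), 't': array([-101.56019731,  549.29758097, 1140.39914075])} [ 471.52056646 -129.04879269 1171.99286297]
side {'fx': 423.05810281196017, 'fy': 423.05810281196017, 'cx': 320.0192924103936, 'cy': 197.16686734914526, 'R': array([[-0.37940829,  0.92522771, -0.00174035],
       [ 0.87146772,  0.35672981, -0.33658262],
       [-0.31079474, -0.12921889, -0.94165233]]), 't': array([ 319.10319542, -361.3987041 , 1173.36024987])} [800.69188963 -14.70111862 983.81224001]
18.8
```

View pics/top0.png

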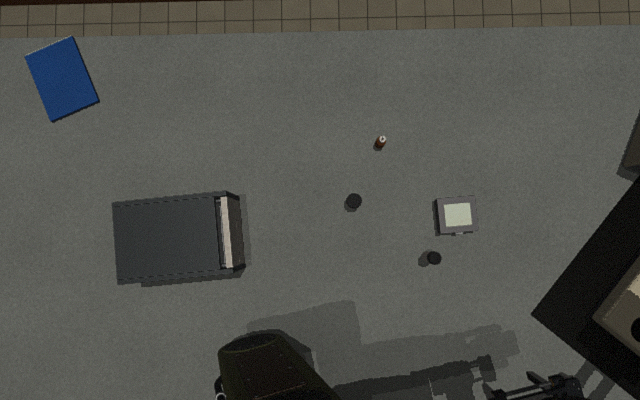

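View pics/side0.png

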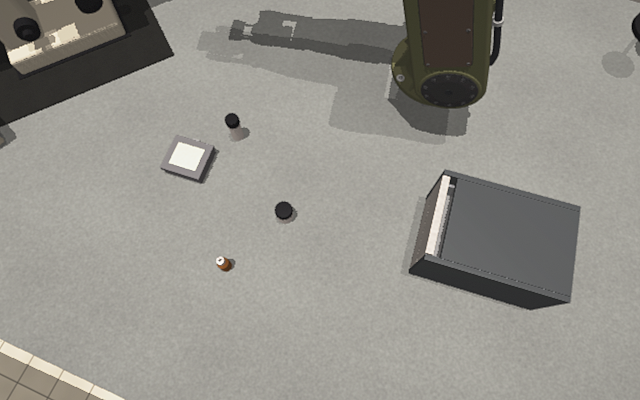

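Top view: the cabinet's white drawer-front strip is at about (226,232), with the front facing image-right (world -y). The short canister's cap is at (354,201), the tall one's at (433,258), the oil bottle at (380,142) and the slide box at (456,215). The side view agrees: short cap at (284,211), tall cap at (232,121).

```bash
cat > h.py <<'E'
import numpy as np, cv2
from cell import manip
def ray(n,uv,z):
    c=manip.calibration(n);R=np.array(c["R"]);t=np.array(c["t"])
    C=-R.T@t
    d=R.T@np.array([(uv[0]-c["cx"])/c["fx"],(uv[1]-c["cy"])/c["fy"],1.])
    return C+d*(z-C[2])/d[2]
def pts(n,d):
    c=manip.calibration(n);R=np.array(c["R"]);t=np.array(c["t"])
    v,u=np.mgrid[:400,:640]
    P=np.stack([(u-c["cx"])/c["fx"]*d,(v-c["cy"])/c["fy"]*d,d],-1)
    return (P-t)@R
E
python3 - <<'E'
from h import *
for n,a,b in(("top",(354,201),(433,258)),("side",(284,211),(232,121))):
    P=pts(n,np.load(f"pics/{n}0d.npy"));im=cv2.imread(f"pics/{n}0.png")
    for nm,c,z in(("short",a,56),("tall",b,90)):
        g=im.max(2);m=np.zeros(g.shape,np.uint8);m[c[1]-14:c[1]+15,c[0]-14:c[0]+15]=1
        k=((np.abs(P[...,2]-z)<5)&(m>0)&(g<70))
        v,u=np.nonzero(k);print(n,nm,len(u),"depth mean",P[k].mean(0).round(1),"ray",ray(n,(u.mean(),v.mean()),z).round(1), np.ptp(P[k],axis=0).round(0))
    # cabinet top
    k=(np.abs(P[...,2]-170)<5)&(P[...,1]>0)&(P[...,0]>250)
    q=k.astype(np.uint8);nl,l,st,_=cv2.connectedComponentsWithStats(q);i=1+st[1:,4].argmax();k=l==i
    r=cv2.minAreaRect(P[k][:,:2].astype(np.float32));print(n,"cab",r,np.round(cv2.boxPoints(r),1).tolist(),"z",P[k][:,2].mean())
    # white strip
    g=im.min(2);w=(g>130)&(np.abs(P[...,2]-170)<8)&(P[...,1]>0)
    r=cv2.minAreaRect(P[w][:,:2].astype(np.float32));print("strip",w.sum(),r,np.round(cv2.boxPoints(r),1).tolist())
E
```

```text
top short 169 depth mean [ 553.3 -212.1   55.5] ray [ 553.3 -212.1   56. ] [38. 38. 10.]
top tall 122 depth mean [ 399.7 -414.1   89.5] ray [ 399.7 -414.    90. ] [28. 33.  8.]
top cab ((462.734375, 236.77267456054688), (200.1740264892578, 282.98095703125), 4.994604587554932) [[350.70001220703125, 369.0], [375.29998779296875, 87.0999984741211], [574.7999877929688, 104.5], [550.0999755859375, 386.3999938964844]] z 169.47848255217303
strip 410 ((473.50115966796875, 104.84125518798828), (168.66944885253906, 15.763568878173828), 4.945747375488281) [[388.79998779296875, 105.4000015258789], [390.20001220703125, 89.69999694824219], [558.2000122070312, 104.30000305175781], [556.7999877929688, 120.0]]
side short 224 depth mean [ 554.7 -208.5   55.4] ray [ 554.9 -208.3   56. ] [39. 39.  8.]
side tall 124 depth mean [ 401.3 -410.2   88.9] ray [ 401.8 -409.7   90. ] [30. 30.  8.]
side cab ((461.69696044921875, 239.20509338378906), (201.7939910888672, 281.7350769042969), 4.954819202423096) [[349.0, 370.79998779296875], [373.29998779296875, 90.0999984741211], [574.4000244140625, 107.5999984741211], [550.0999755859375, 388.29998779296875]] z 169.93089415200382
strip 736 ((463.95245361328125, 239.34060668945312), (192.2293243408203, 281.6747131347656), 4.882160663604736) [[356.20001220703125, 371.5], [380.20001220703125, 90.80000305175781], [571.7000122070312, 107.19999694824219], [547.7000122070312, 387.79998779296875]]
```

```bash
python3 - <<'E'
import cv2
a=cv2.imread("pics/top0.png")[180:295,200:260];b=cv2.imread("pics/side0.png")[160:310,400:590]
cv2.imwrite("pics/za.png",cv2.resize(a,None,fx=5,fy=5,interpolation=0));cv2.imwrite("pics/zb.png",cv2.resize(b,None,fx=4,fy=4,interpolation=0))
E
```

```text
(no output)
```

View pics/za.png

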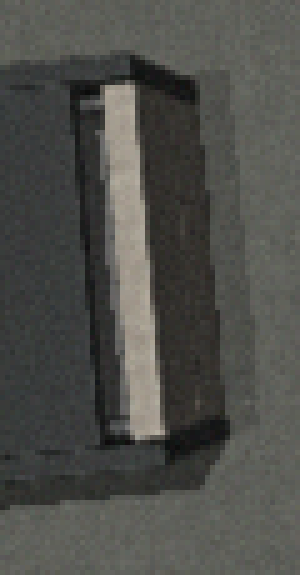

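View pics/zb.png

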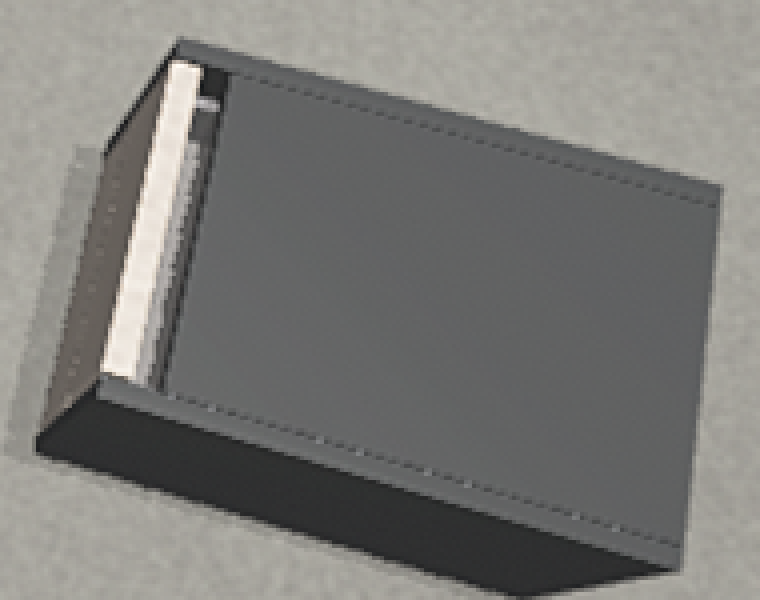

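Call:
arm_command(
  steps=[
    [0,[0,0,0],0.077],
    [0,[0,0,0],0.076],
    [0,[-2.8,-2,0],0],
    [0,[-2.8,-2,0],0],
    [0,[-2.8,-2,0],0],
  ],
  force=15,
)

```text
clock: 0.52
eef_pos: [183.3, -444.0, 204.8]
eef_rot: [3.141, 0.001, -1.485]
wrist_force: [1.2, 0.3, -0.4]
finger_gap: 64.3
```

Call:
arm_command(
  steps=[
    [0,[-3.0,-2.1,0],0],
    [0,[-3.0,-2.1,0],0],
    [0,[-3.0,-2.1,0],0],
    [0,[-3.0,-2.1,0],0],
    [0,[-3.0,-2.1,0],0],
  ],
)

```text
clock: 0.93
eef_pos: [275.0, -285.1, 205.3]
eef_rot: [3.142, 0.0, -1.484]
wrist_force: [1.3, -1.1, -0.7]
finger_gap: 30.6
```

Call:
arm_command(
  steps=[
    [0,[-3.0,-2.1,0],0],
    [0,[-3.0,-2.1,0],0],
    [0,[-3.0,-2.1,0],0],
    [0,[-3.0,-2.1,0],0],
    [0,[-3.0,-2.1,0],0],
  ],
)

```text
clock: 1.35
eef_pos: [366.7, -126.5, 205.5]
eef_rot: [-3.141, -0.0, -1.484]
wrist_force: [1.4, -0.4, -0.0]
finger_gap: 0.8
```

Call:
arm_command(
  steps=[
    [0,[-3.0,-2.2,0],0],
    [0,[-3.0,-2.2,0],0],
    [0,[-3.0,-2.2,0],0],
    [0,[-3.0,-2.2,0],0],
    [0,[-3.0,-2.2,0],0],
  ],
)

```text
clock: 1.77
eef_pos: [463.4, 32.7, 205.3]
eef_rot: [3.141, -0.0, -1.484]
wrist_force: [-0.2, -1.8, 0.6]
finger_gap: 0.3
```

Call:
arm_command(
  steps=[
    [0,[0,0,3.0],0],
    [0,[0,0,3.0],0],
    [0,[0,0,3.2],0],
    [0,[0,0,0],0],
  ],
)

```text
clock: 2.1
eef_pos: [460.0, 30.9, 108.4]
eef_rot: [3.133, 0.001, -1.484]
wrist_force: [-0.4, 0.9, -1.6]
finger_gap: 0.5
```

Call:
arm_command(
  steps=[
    [0,[-2.0,-1.0,0],0],
    [0,[-1.3,-1.0,0],0],
    [0,[-0.7,0,0],0],
    [0,[0,0,0],0],
    [0,[0,0,0],0],
  ],
)

```text
clock: 2.52
eef_pos: [479.2, 72.1, 114.2]
eef_rot: [-3.141, -0.0, -1.483]
wrist_force: [0.6, 0.5, 1.0]
finger_gap: 0.5
```

Call:
arm_command(
  steps=[
    [0,[-0.1,0,0],0],
    [0,[-0.1,0,0],0],
    [0,[-0.1,0,0],0],
    [0,[-0.1,0,0],0],
    [0,[-0.1,0,0],0],
  ],
)

```text
clock: 2.93
eef_pos: [478.9, 77.2, 113.5]
eef_rot: [3.142, -0.0, -1.484]
wrist_force: [-0.3, 0.8, 0.3]
finger_gap: 0.6
```

Call:
arm_command(
  steps=[
    [0,[-0.1,0,0],0],
    [0,[-0.1,0,0],0],
    [0,[-0.1,0,0],0],
    [0,[-0.1,0,0],0],
    [0,[-0.1,0,0],0],
  ],
)

```text
clock: 3.35
eef_pos: [478.5, 82.4, 113.4]
eef_rot: [-3.142, 0.0, -1.484]
wrist_force: [-0.4, 0.5, 0.6]
finger_gap: 0.5
```

Call:
arm_command(
  steps=[
    [0,[-0.1,0,0],0],
    [0,[-0.1,0,0],0],
    [0,[-0.1,0,0],0],
    [0,[0,0,0],0],
  ],
)

```text
clock: 3.68
eef_pos: [478.2, 85.1, 113.4]
eef_rot: [3.142, -0.0, -1.484]
wrist_force: [0.3, -2.6, -0.1]
finger_gap: 0.5
```

Call:
arm_command(
  steps=[
    [0,[-0.1,0,0],0],
    [0,[-0.1,0,0],0],
    [0,[0,0,0],0],
  ],
)

```text
clock: 3.93
eef_pos: [478.1, 86.7, 113.5]
eef_rot: [3.142, -0.001, -1.484]
wrist_force: [1.2, -7.2, 0.1]
finger_gap: 0.5
```

Call:
arm_command(
  steps=[
    [0,[-0.1,0,0],0],
    [0,[0,0,0],0],
  ],
)

```text
clock: 4.1
eef_pos: [478.0, 87.6, 113.4]
eef_rot: [3.141, -0.001, -1.484]
wrist_force: [0.4, -7.2, -0.1]
finger_gap: 0.4
```

Call:
arm_command(
  steps=[
    [0,[-0.1,0,0],0],
    [0,[0,0,0],0],
  ],
)

```text
clock: 4.27
eef_pos: [477.9, 88.6, 113.5]
eef_rot: [3.142, -0.001, -1.484]
wrist_force: [-0.2, -6.3, 0.7]
finger_gap: 0.5
```

Call:
arm_command(
  steps=[
    [0,[-0.1,0,0],0],
    [0,[0,0,0],0],
  ],
)

```text
clock: 4.43
eef_pos: [477.9, 89.6, 113.5]
eef_rot: [3.142, -0.001, -1.484]
wrist_force: [0.5, -6.8, 1.6]
finger_gap: 0.4
```

Call:
arm_command(
  steps=[
    [0,[-0.05,0,0],0],
    [0,[0,0,0],0],
  ],
)

```text
clock: 4.6
eef_pos: [477.8, 90.0, 113.5]
eef_rot: [3.142, -0.001, -1.484]
wrist_force: [0.2, -7.9, 0.6]
finger_gap: 0.6
```

Call:
arm_command(
  steps=[
    [0,[-0.05,0,0],0],
    [0,[0,0,0],0],
  ],
)

```text
clock: 4.77
eef_pos: [477.8, 90.5, 113.5]
eef_rot: [3.141, -0.001, -1.484]
wrist_force: [-0.1, -8.3, 0.6]
finger_gap: -0.0
```

Stiff tracking; keep creeping in 0.5 mm steps, watching the force.

Call:
arm_command(
  steps=[
    [0,[-0.05,0,0],0],
    [0,[0,0,0],0],
  ],
)

```text
clock: 4.93
eef_pos: [477.7, 91.0, 113.5]
eef_rot: [3.141, -0.001, -1.484]
wrist_force: [1.3, -8.4, 0.7]
finger_gap: 0.6
```

Call:
arm_command(
  steps=[
    [0,[-0.05,0,0],0],
    [0,[0,0,0],0],
  ],
)

```text
clock: 5.1
eef_pos: [477.7, 91.5, 113.4]
eef_rot: [3.141, -0.001, -1.484]
wrist_force: [0.8, -7.7, 0.4]
finger_gap: 0.6
```

Call:
arm_command(
  steps=[
    [0,[-0.05,0,0],0],
    [0,[0,0,0],0],
  ],
)

```text
clock: 5.27
eef_pos: [477.6, 92.0, 113.5]
eef_rot: [3.141, -0.001, -1.484]
wrist_force: [-0.5, -8.5, 0.4]
finger_gap: 0.2
```

Call:
arm_command(
  steps=[
    [0,[-0.05,0,0],0],
    [0,[0,0,0],0],
  ],
)

```text
clock: 5.43
eef_pos: [477.6, 92.4, 113.5]
eef_rot: [3.141, -0.001, -1.484]
wrist_force: [-0.2, -8.7, -0.5]
finger_gap: 0.3
```

Call:
arm_command(
  steps=[
    [0,[-0.05,0,0],0],
    [0,[0,0,0],0],
  ],
)

```text
clock: 5.6
eef_pos: [477.5, 92.9, 113.5]
eef_rot: [3.141, -0.001, -1.484]
wrist_force: [-0.5, -7.8, 0.2]
finger_gap: 0.8
```

Call:
arm_command(
  steps=[
    [0,[-0.04,0,0],0],
    [0,[0,0,0],0],
  ],
)

```text
clock: 5.77
eef_pos: [477.5, 93.3, 113.5]
eef_rot: [3.141, -0.001, -1.484]
wrist_force: [-0.1, -7.5, -0.3]
finger_gap: 0.5
```

Call:
arm_command(
  steps=[
    [0,[-0.04,0,0],0],
    [0,[0,0,0],0],
  ],
)

```text
clock: 5.93
eef_pos: [477.5, 93.7, 113.5]
eef_rot: [3.141, -0.001, -1.484]
wrist_force: [-0.5, -8.6, 1.6]
finger_gap: 0.2
```

Call:
arm_command(
  steps=[
    [0,[-0.04,0,0],0],
    [0,[0,0,0],0],
  ],
)

```text
clock: 6.1
eef_pos: [477.5, 94.0, 113.5]
eef_rot: [3.141, -0.001, -1.484]
wrist_force: [0.4, -8.7, 1.1]
finger_gap: 0.5
```

Call:
arm_command(
  steps=[
    [0,[-0.04,0,0],0],
    [0,[0,0,0],0],
  ],
)

```text
clock: 6.27
eef_pos: [477.4, 94.4, 113.5]
eef_rot: [3.141, -0.002, -1.484]
wrist_force: [0.7, -10.2, 0.8]
finger_gap: 0.4
```

Call:
arm_command(
  steps=[
    [0,[-0.03,0,0],0],
    [0,[0,0,0],0],
  ],
)

```text
clock: 6.43
eef_pos: [477.4, 94.6, 113.4]
eef_rot: [3.141, -0.002, -1.484]
wrist_force: [0.1, -9.6, 0.6]
finger_gap: 0.6
```

Call:
arm_command(
  steps=[
    [0,[-0.02,0,0],0],
    [0,[0,0,0],0],
  ],
)

```text
clock: 6.6
eef_pos: [477.4, 94.8, 113.5]
eef_rot: [3.141, -0.002, -1.484]
wrist_force: [0.5, -10.3, 0.2]
finger_gap: 0.3
```

Call:
arm_command(
  steps=[
    [0,[-0.03,0,0],0],
    [0,[0,0,0],0],
  ],
)

```text
clock: 6.77
eef_pos: [477.4, 95.1, 113.5]
eef_rot: [3.141, -0.002, -1.484]
wrist_force: [-0.3, -11.3, 1.1]
finger_gap: 0.4
```

Call:
arm_command(
  steps=[
    [0,[-0.02,0,0],0],
    [0,[0,0,0],0],
  ],
)

```text
clock: 6.93
eef_pos: [477.3, 95.3, 113.4]
eef_rot: [3.141, -0.002, -1.484]
wrist_force: [-0.4, -10.2, 0.9]
finger_gap: 0.7
```

Call:
arm_command(
  steps=[
    [0,[-0.03,0,0],0],
    [0,[0,0,0],0],
  ],
)

```text
clock: 7.1
eef_pos: [477.3, 95.6, 113.5]
eef_rot: [3.141, -0.002, -1.484]
wrist_force: [-0.7, -10.3, 1.1]
finger_gap: 0.4
```

Call:
arm_command(
  steps=[
    [0,[-0.02,0,0],0],
    [0,[0,0,0],0],
  ],
)

```text
clock: 7.27
eef_pos: [477.3, 95.8, 113.5]
eef_rot: [3.141, -0.002, -1.484]
wrist_force: [-0.1, -11.0, 0.3]
finger_gap: 0.5
```

Call:
arm_command(
  steps=[
    [0,[-0.02,0,0],0],
    [0,[0,0,0],0],
  ],
)

```text
clock: 7.43
eef_pos: [477.3, 96.0, 113.5]
eef_rot: [3.141, -0.002, -1.484]
wrist_force: [-0.5, -9.9, 0.2]
finger_gap: 0.5
```

Call:
arm_command(
  steps=[
    [0,[-0.03,0,0],0],
    [0,[0,0,0],0],
  ],
)

```text
clock: 7.6
eef_pos: [477.2, 96.3, 113.4]
eef_rot: [3.141, -0.002, -1.484]
wrist_force: [1.0, -10.4, 1.0]
finger_gap: 0.4
```

Call:
arm_command(
  steps=[
    [0,[-0.03,0,0],0],
    [0,[0,0,0],0],
  ],
)

```text
clock: 7.77
eef_pos: [477.2, 96.6, 113.5]
eef_rot: [3.141, -0.002, -1.484]
wrist_force: [-0.6, -11.9, 1.2]
finger_gap: 0.4
```

Call:
arm_command(
  steps=[
    [0,[-0.02,0,0],0],
    [0,[0,0,0],0],
  ],
)

```text
clock: 7.93
eef_pos: [477.2, 96.7, 113.4]
eef_rot: [3.141, -0.002, -1.484]
wrist_force: [-0.7, -11.0, 0.6]
finger_gap: 0.4
```

Call:
arm_command(
  steps=[
    [0,[-0.02,0,0],0],
    [0,[0,0,0],0],
  ],
)

```text
clock: 8.1
eef_pos: [477.2, 96.9, 113.5]
eef_rot: [3.141, -0.002, -1.484]
wrist_force: [0.7, -11.3, 1.5]
finger_gap: 0.6
```

Call:
arm_command(
  steps=[
    [0,[-0.02,0,0],0],
    [0,[0,0,0],0],
  ],
)

```text
clock: 8.27
eef_pos: [477.2, 97.0, 113.5]
eef_rot: [3.141, -0.002, -1.484]
wrist_force: [-0.7, -11.4, 0.9]
finger_gap: 0.7
```

Call:
arm_command(
  steps=[
    [0,[-0.02,0,0],0],
    [0,[0,0,0],0],
  ],
)

```text
clock: 8.43
eef_pos: [477.2, 97.2, 113.5]
eef_rot: [3.141, -0.002, -1.484]
wrist_force: [-0.2, -11.9, 1.1]
finger_gap: 0.6
```

Call:
arm_command(
  steps=[
    [0,[-0.02,0,0],0],
    [0,[0,0,0],0],
  ],
)

```text
clock: 8.6
eef_pos: [477.2, 97.3, 113.5]
eef_rot: [3.141, -0.002, -1.484]
wrist_force: [0.8, -13.5, 1.4]
finger_gap: 0.4
```

Call:
arm_command(
  steps=[
    [0,[-0.02,0,0],0],
    [0,[0,0,0],0],
  ],
)

```text
clock: 8.77
eef_pos: [477.2, 97.4, 113.5]
eef_rot: [3.141, -0.002, -1.484]
wrist_force: [0.5, -13.8, 1.8]
finger_gap: 0.6
```

Call:
arm_command(
  steps=[
    [0,[-0.01,0,0],0],
    [0,[0,0,0],0],
  ],
)

```text
clock: 8.93
eef_pos: [477.2, 97.4, 113.5]
eef_rot: [3.141, -0.002, -1.484]
wrist_force: [0.0, -15.2, 0.7]
finger_gap: 0.6
```

Call:
arm_command(
  steps=[
    [0,[1.0,0,0],0],
    [0,[2,0,0],0],
    [0,[3,0,0],0],
    [0,[2.5,0,0],0],
    [0,[0,0,0],0],
  ],
)

```text
clock: 9.35
eef_pos: [484.7, 11.0, 113.5]
eef_rot: [-3.141, -0.0, -1.487]
wrist_force: [-0.4, 0.1, -0.0]
finger_gap: 0.4
```

```bash
cat >> h.py <<'E'
def drawer(tag):
    p,d=manip.camera("top");im=p[:,:,::-1].copy();cv2.imwrite(f"pics/{tag}.png",im)
    P=pts("top",d);w=(im.min(2)>110)&(np.abs(P[...,2]-170)<8)&(P[...,1]>-140)&(P[...,1]<140)&(P[...,0]>370)&(P[...,0]<600)
    r=cv2.minAreaRect(P[w][:,:2].astype(np.float32));print(w.sum(),r)
    a=np.array([-.0866,.9962]);q=(P[w][:,:2]-[462.2,238])@a
    print("front out (vs -132 flush mid):",-132-np.median(q),"range",np.percentile(q,[3,97]))
    return P,im
E
python3 -c "
from h import *
print(manip.read_state()['eef_pos']);drawer('ajar')"
```

```text
[484.66024225  11.04341417 113.49622166]
61 ((550.6194458007812, 67.89066314697266), (22.2484188079834, 15.227703094482422), 0.1592402309179306)
front out (vs -132 flush mid): 45.95308283360106 range [-184.70503382 -171.44776091]
```

View pics/ajar.png

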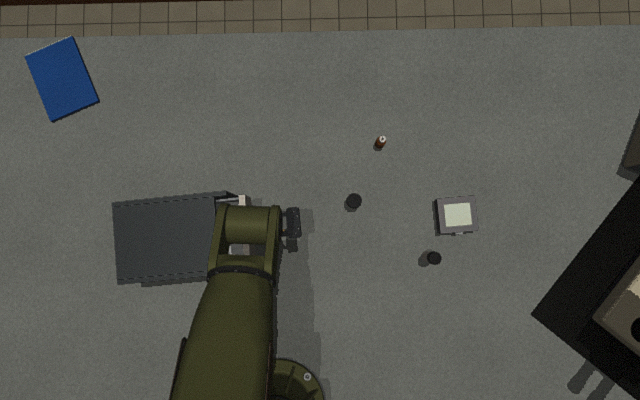

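Call:
arm_command(
  steps=[
    [0,[0,0,-3],0],
    [0,[0,0,-3],0],
    [0,[0,0,-2.5],0],
    [0,[-2,0,0],0],
    [0,[-3,0,0],0],
  ],
)

```text
clock: 9.82
eef_pos: [480.6, 64.0, 200.0]
eef_rot: [-3.139, 0.0, -1.486]
wrist_force: [0.9, 0.1, -0.0]
finger_gap: 0.3
```

Call:
arm_command(
  steps=[
    [0,[-2.5,0.2,0],0],
    [0,[-1.3,0,0],0],
    [0,[0,0,0],0],
    [0,[0,0,0],0],
  ],
)

```text
clock: 10.15
eef_pos: [474.6, 102.4, 198.4]
eef_rot: [3.142, 0.0, -1.482]
wrist_force: [-0.2, -0.1, 0.3]
finger_gap: 0.4
```

Call:
arm_command(
  steps=[
    [0,[0,0,2],0],
    [0,[0,0,2.5],0],
    [0,[0,0,2],0],
    [0,[1,0,0],0],
    [0,[0.6,0,0],0],
  ],
)

```text
clock: 10.57
eef_pos: [476.0, 84.3, 133.3]
eef_rot: [3.14, -0.0, -1.484]
wrist_force: [0.4, 0.8, -0.0]
finger_gap: 0.3
```

Call:
arm_command(
  steps=[
    [0,[0.3,0,0],0],
    [0,[0.3,0,0],0],
    [0,[0.3,0,0],0],
    [0,[0.3,0,0],0],
    [0,[0.3,0,0],0],
  ],
)

```text
clock: 10.98
eef_pos: [477.8, 70.6, 134.0]
eef_rot: [-3.141, 0.0, -1.484]
wrist_force: [0.4, 2.0, 1.4]
finger_gap: 0.4
```

Call:
arm_command(
  steps=[
    [0,[0.4,0,0],0],
    [0,[0.4,0,0],0],
    [0,[0.4,0,0],0],
    [0,[0.4,0,0],0],
    [0,[0.4,0,0],0],
  ],
)

```text
clock: 11.4
eef_pos: [479.2, 50.5, 133.4]
eef_rot: [3.142, 0.0, -1.484]
wrist_force: [0.5, 1.5, 1.3]
finger_gap: 0.7
```

Call:
arm_command(
  steps=[
    [0,[0.4,0,0],0],
    [0,[0.4,0,0],0],
    [0,[0.4,0,0],0],
    [0,[0.4,0,0],0],
    [0,[0.4,0,0],0],
  ],
)

```text
clock: 11.82
eef_pos: [481.0, 30.5, 133.4]
eef_rot: [-3.142, -0.0, -1.484]
wrist_force: [2.9, 2.7, 1.3]
finger_gap: 0.6
```

Call:
arm_command(
  steps=[
    [0,[0.4,0,0],0],
    [0,[0.4,0,0],0],
    [0,[0.4,0,0],0],
    [0,[0.4,0,0],0],
    [0,[0.4,0,0],0],
  ],
)

```text
clock: 12.23
eef_pos: [482.7, 10.6, 133.5]
eef_rot: [-3.142, 0.0, -1.484]
wrist_force: [0.9, 2.5, -0.1]
finger_gap: 0.7
```

Call:
arm_command(
  steps=[
    [0,[0.4,0,0],0],
    [0,[0.3,0,0],0],
    [0,[0.2,0,0],0],
    [0,[0.1,0,0],0],
    [0,[0,0,0],0],
  ],
)

```text
clock: 12.65
eef_pos: [483.4, 0.8, 133.3]
eef_rot: [3.141, -0.0, -1.484]
wrist_force: [-0.6, 0.2, -0.7]
finger_gap: 0.7
```

Call:
arm_command(
  steps=[
    [0,[-0.8,0,0],0],
    [0,[0,0,-2.5],0],
    [0,[0,0,-3],0],
    [0,[0,0,-2],0],
    [0,[2,-0.5,0],0],
  ],
)

```text
clock: 13.07
eef_pos: [490.5, -8.4, 212.7]
eef_rot: [-3.136, -0.001, -1.482]
wrist_force: [1.0, -0.8, 0.2]
finger_gap: 0.6
```

Call:
arm_command(
  steps=[
    [0.6,[3,-0.8,0],0],
    [1,[3.4,-0.8,0],0],
    [1,[3.4,-0.8,0],0],
    [1,[3.4,-0.8,0],0],
    [1,[3.4,-0.8,0],0],
  ],
)

```text
clock: 13.48
eef_pos: [544.2, -173.3, 208.4]
eef_rot: [3.141, 0.0, -1.484]
wrist_force: [-0.0, 0.5, 0.4]
finger_gap: 30.4
```

Call:
arm_command(
  steps=[
    [1,[2.8,-0.7,0],0],
    [1,[1.0,0,0],0],
    [1,[0,0,0],0],
  ],
)

```text
clock: 13.73
eef_pos: [554.0, -210.7, 207.7]
eef_rot: [3.141, 0.0, -1.486]
wrist_force: [0.3, 0.6, 0.3]
finger_gap: 50.2
```

```bash
python3 -c "
from h import *
drawer('open')"
```

```text
449 ((485.71112060546875, -20.321929931640625), (169.92149353027344, 15.632575035095215), 4.9465436935424805)
front out (vs -132 flush mid): 127.71196399502804 range [-266.72602891 -252.44174012]
```

View pics/open.png

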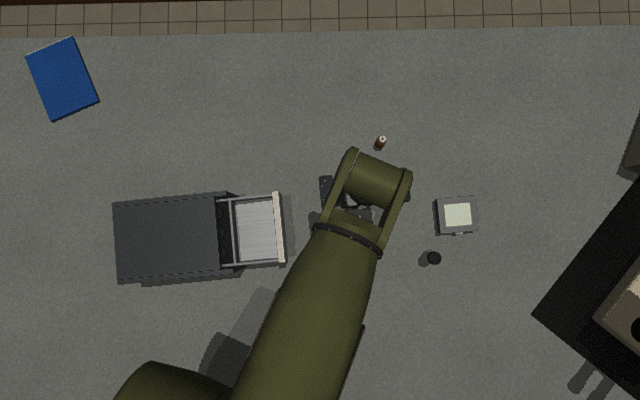

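Call:
arm_command(
  steps=[
    [1,[0,0,2.5],0],
    [1,[0,0,3],0],
    [1,[0,0,3],0],
    [1,[0,0,2.5],0],
    [1,[0,0,0],0],
  ],
)

```text
clock: 14.2
eef_pos: [551.8, -206.7, 94.0]
eef_rot: [3.135, 0.004, -1.482]
wrist_force: [-0.3, 0.6, -0.4]
finger_gap: 88.1
```

Call:
arm_command(
  steps=[
    [1,[0,0,2.5],0],
    [1,[0,0,2.5],0],
    [1,[0,0,2],0],
    [1,[0,0,1.2],0],
    [1,[0,0,0],0],
  ],
)

```text
clock: 14.62
eef_pos: [553.5, -208.4, 15.6]
eef_rot: [3.14, 0.001, -1.483]
wrist_force: [-1.1, 0.4, 0.6]
finger_gap: 94.1
```

Call:
arm_command(
  steps=[
    [1,[0,0,0.3],0],
    [0.6,[0,0,0],0],
    [0.3,[0,0,0],0],
    [0.2,[0,0,0],0],
    [0.2,[0,0,0],0],
  ],
  force=20,
)

```text
clock: 15.03
eef_pos: [554.4, -209.8, 14.2]
eef_rot: [-3.141, -0.001, -1.484]
wrist_force: [0.1, 0.7, -0.9]
finger_gap: 70.7
```

Call:
arm_command(
  steps=[
    [0.2,[0,0,0],0],
    [0.2,[0,0,0],0],
    [0.2,[0,0,0],0],
    [0.2,[0,0,0],0],
    [0.2,[0,0,0],0],
  ],
)

```text
clock: 15.45
eef_pos: [554.2, -209.8, 13.6]
eef_rot: [-3.141, -0.0, -1.484]
wrist_force: [-0.3, -0.0, 0.4]
finger_gap: 39.8
```

Call:
arm_command(
  steps=[
    [0,[0,0,0],0],
    [0,[0,0,-0.5],0],
    [0,[0,0,-1.5],0],
    [0,[0,0,-2.5],0],
    [0,[0,0,-2.5],0],
  ],
)

```text
clock: 15.87
eef_pos: [553.4, -209.3, 83.8]
eef_rot: [3.14, 0.001, -1.484]
wrist_force: [-0.0, -0.4, -1.9]
finger_gap: 39.6
```

Call:
arm_command(
  steps=[
    [0,[0,0,-3],0],
    [0,[0,0,-3],0],
    [0,[0,0,-3],0],
    [0,[0,0,-3],0],
    [0,[0,0,-2.5],0],
  ],
)

```text
clock: 16.28
eef_pos: [553.9, -209.5, 230.9]
eef_rot: [-3.141, -0.0, -1.484]
wrist_force: [-0.3, -0.3, -2.4]
finger_gap: 39.6
```

```bash
python3 - <<'E'
from h import *
p,_=manip.camera("side");cv2.imwrite("pics/held.png",p[:,:,::-1]);s=manip.read_state();print(s["eef_pos"],s["finger_gap"],s["wrist_force"])
E
```

```text
[ 555.19624675 -209.99846851  235.82881078] 39.28072283234268 [0.48378045 0.1947318  3.09140754]
```

View pics/held.png

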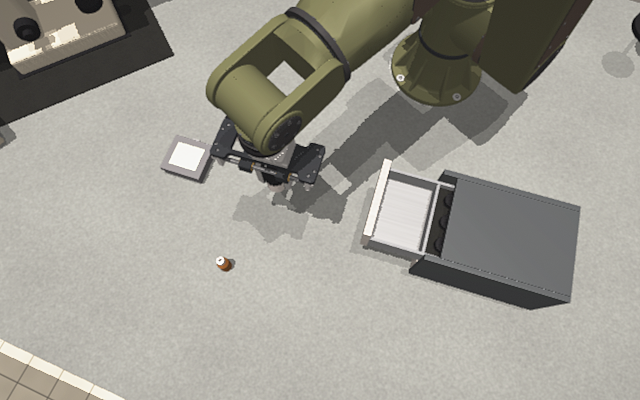

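Call:
arm_command(
  steps=[
    [0,[-1.5,0.3,0],0],
    [0,[-2.8,0.6,0],0],
    [0,[-3.2,0.7,0],0],
    [0,[-3.2,0.7,0],0],
    [0,[-3.2,0.7,0],0],
  ],
)

```text
clock: 16.75
eef_pos: [511.2, -72.4, 228.2]
eef_rot: [3.141, 0.0, -1.484]
wrist_force: [1.2, 0.5, -2.6]
finger_gap: 39.8
```

Call:
arm_command(
  steps=[
    [0,[-3.2,0.7,0],0],
    [0,[-3.2,0.7,0],0],
    [0,[-2.8,0.6,0],0],
    [0,[-2.0,0.3,0],0],
    [0,[-0.7,0,0],0],
  ],
)

```text
clock: 17.17
eef_pos: [477.9, 45.1, 228.6]
eef_rot: [3.141, 0.0, -1.482]
wrist_force: [0.6, -1.4, -1.7]
finger_gap: 39.6
```

Call:
arm_command(
  steps=[
    [0,[0,0,0],0],
    [0,[0,0,0],0],
    [0,[0,0,0],0],
  ],
)

```text
clock: 17.42
eef_pos: [479.1, 41.9, 228.3]
eef_rot: [3.141, -0.0, -1.485]
wrist_force: [-0.6, 0.0, -2.6]
finger_gap: 39.8
```

Call:
arm_command(
  steps=[
    [0,[0,0,2],0],
    [0,[0,0,3],0],
    [0,[0,0,3],0],
    [0,[0,0,2],0],
    [0,[0,0,1],0],
  ],
)

```text
clock: 17.83
eef_pos: [477.9, 41.7, 115.8]
eef_rot: [3.138, 0.0, -1.485]
wrist_force: [-0.5, -0.7, -2.1]
finger_gap: 39.6
```

Call:
arm_command(
  steps=[
    [0,[0,0,0],0],
    [0,[0,0,0],0],
    [0,[0,0,0],0],
  ],
)

```text
clock: 18.08
eef_pos: [479.8, 42.5, 119.8]
eef_rot: [-3.14, -0.0, -1.484]
wrist_force: [-0.5, 0.2, -1.9]
finger_gap: 39.4
```

Call:
arm_command(
  steps=[
    [0,[0,0,0.4],0],
    [0,[0,0,0.4],0],
    [0,[0,0,0.2],0],
    [0,[0,0,0.1],0],
    [0,[0,0,0],0],
  ],
)

```text
clock: 18.5
eef_pos: [478.8, 42.8, 107.3]
eef_rot: [3.141, 0.0, -1.484]
wrist_force: [0.5, 0.6, -2.0]
finger_gap: 40.1
```

Call:
arm_command(
  steps=[
    [0,[0,0,0.1],0],
    [0,[0,0,0.1],0],
    [0,[0,0,0],0],
  ],
)

```text
clock: 18.75
eef_pos: [479.0, 42.8, 105.5]
eef_rot: [-3.141, 0.0, -1.484]
wrist_force: [-0.9, -0.4, -2.1]
finger_gap: 39.8
```

Call:
arm_command(
  steps=[
    [0,[0,0,0.05],0],
    [0,[0,0,0],0],
  ],
)

```text
clock: 18.92
eef_pos: [479.2, 42.8, 105.4]
eef_rot: [-3.141, -0.0, -1.484]
wrist_force: [-0.9, 0.5, 3.0]
finger_gap: 39.5
```

Call:
arm_command(
  steps=[
    [0.5,[0,0,0],0],
    [0.6,[0,0,0],0],
    [0.65,[0,0,0],0],
    [0.65,[0,0,0],0],
    [0.65,[0,0,0],0],
  ],
)

```text
clock: 19.33
eef_pos: [478.9, 42.8, 104.9]
eef_rot: [3.141, 0.0, -1.484]
wrist_force: [0.1, 0.0, 0.9]
finger_gap: 61.2
```

Call:
arm_command(
  steps=[
    [0.65,[0,0,-1],0],
    [0.65,[0,0,-2],0],
    [0.65,[0,0,-3],0],
    [0.65,[0,0,-3],0],
    [0.65,[0,0,-2],0],
  ],
)

```text
clock: 19.75
eef_pos: [479.3, 42.8, 218.5]
eef_rot: [-3.139, -0.0, -1.484]
wrist_force: [-0.0, -0.7, -0.5]
finger_gap: 61.1
```

Call:
arm_command(
  steps=[
    [0,[2,0,0],0],
    [0,[3.5,0,0],0],
    [0,[3.5,0,0],0],
    [0,[3.5,0,0],0],
    [0,[3.5,0,0],0],
  ],
)

```text
clock: 20.17
eef_pos: [492.6, -118.2, 215.9]
eef_rot: [-3.141, -0.0, -1.484]
wrist_force: [-0.6, -0.2, -0.1]
finger_gap: 30.9
```

```bash
python3 - <<'E'
from h import *
print(manip.read_state()["eef_pos"],manip.read_state()["finger_gap"])
P,im=drawer("placed")
k=(np.abs(P[...,2]-148)<6)&(P[...,1]>-20)&(P[...,1]<110)&(P[...,0]>400)&(P[...,0]<560)&(im.max(2)<80)
print(k.sum(),P[k].mean(0),np.ptp(P[k],axis=0))
p,_=manip.camera("side");cv2.imwrite("pics/placeds.png",p[:,:,::-1])
cv2.imwrite("pics/z2.png",np.hstack([cv2.resize(im[170:300,180:310],(390,390)),cv2.resize(p[140:270,340:470,::-1],(390,390))]))
E
```

```text
[ 492.62403501 -118.15895415  215.93253504] 30.919168809871138
96 ((551.6448364257812, -14.655234336853027), (37.52963638305664, 14.279141426086426), 4.204522609710693)
front out (vs -132 flush mid): 127.68976349895627 range [-266.29086369 -252.71061525]
203 [477.74997862  40.78416796 147.3303147 ] [95.53646182 39.38821292  8.96966336]
```

View pics/z2.png

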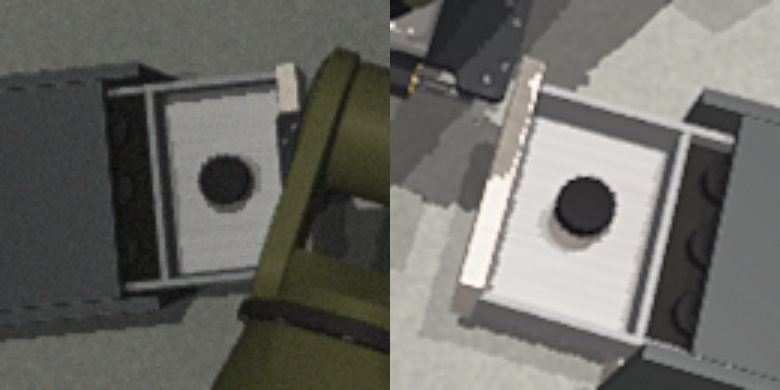

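The pictures show the canister standing upright mid-compartment: its cap is at the expected 147 mm height, and the drawer is still about 126 mm out. Next I'll shut it.

Call:
arm_command(
  steps=[
    [0,[0,0,2],0],
    [0,[0,0,3],0],
    [0,[0,0,3],0],
    [0,[0,0,2],0],
    [0,[0,0,0],0],
  ],
)

```text
clock: 20.68
eef_pos: [491.0, -115.5, 111.9]
eef_rot: [3.136, 0.002, -1.484]
wrist_force: [-0.4, 0.4, -0.7]
finger_gap: 0.6
```

Call:
arm_command(
  steps=[
    [0,[-1.5,0,0],0],
    [0,[-2,0,0],0],
    [0,[-1.8,0,0],0],
    [0,[-0.8,0,0],0],
    [0,[-0.3,0,0],0],
  ],
)

```text
clock: 21.1
eef_pos: [487.7, -51.7, 116.4]
eef_rot: [-3.14, -0.0, -1.482]
wrist_force: [0.6, 0.0, 1.2]
finger_gap: 0.9
```

Call:
arm_command(
  steps=[
    [0,[-0.2,0,0],0],
    [0,[-0.2,0,0],0],
    [0,[-0.2,0,0],0],
    [0,[-0.2,0,0],0],
    [0,[-0.2,0,0],0],
  ],
)

```text
clock: 21.52
eef_pos: [486.4, -43.1, 115.0]
eef_rot: [3.142, 0.0, -1.485]
wrist_force: [0.3, 0.3, -0.5]
finger_gap: 0.9
```

Call:
arm_command(
  steps=[
    [0,[-0.2,0,0],0],
    [0,[-0.2,0,0],0],
    [0,[-0.2,0,0],0],
    [0,[-0.3,0,0],0],
    [0,[-0.3,0,0],0],
  ],
)

```text
clock: 21.93
eef_pos: [485.3, -30.7, 114.9]
eef_rot: [3.142, -0.0, -1.484]
wrist_force: [0.7, -1.3, 0.0]
finger_gap: 0.5
```

Call:
arm_command(
  steps=[
    [0,[-0.35,0,0],0],
    [0,[-0.35,0,0],0],
    [0,[-0.35,0,0],0],
    [0,[-0.35,0,0],0],
    [0,[-0.35,0,0],0],
  ],
)

```text
clock: 22.35
eef_pos: [483.7, -13.1, 114.9]
eef_rot: [3.142, -0.0, -1.484]
wrist_force: [0.3, -2.5, -0.3]
finger_gap: 0.2
```

Call:
arm_command(
  steps=[
    [0,[-0.35,0,0],0],
    [0,[-0.35,0,0],0],
    [0,[-0.35,0,0],0],
    [0,[-0.35,0,0],0],
    [0,[-0.35,0,0],0],
  ],
)

```text
clock: 22.77
eef_pos: [482.2, 4.3, 114.9]
eef_rot: [3.141, -0.0, -1.484]
wrist_force: [-0.9, -1.2, -1.2]
finger_gap: 0.5
```

Call:
arm_command(
  steps=[
    [0,[-0.35,0,0],0],
    [0,[-0.35,0,0],0],
    [0,[-0.35,0,0],0],
    [0,[-0.35,0,0],0],
    [0,[-0.35,0,0],0],
  ],
)

```text
clock: 23.18
eef_pos: [480.7, 21.8, 114.9]
eef_rot: [3.141, 0.0, -1.484]
wrist_force: [-1.4, -2.7, -1.1]
finger_gap: 0.8
```

Call:
arm_command(
  steps=[
    [0,[-0.3,0,0],0],
    [0,[-0.3,0,0],0],
    [0,[-0.3,0,0],0],
    [0,[-0.3,0,0],0],
    [0,[-0.3,0,0],0],
  ],
)

```text
clock: 23.6
eef_pos: [479.5, 36.6, 115.0]
eef_rot: [-3.142, 0.0, -1.484]
wrist_force: [-0.6, -1.6, -0.4]
finger_gap: 0.8
```

Call:
arm_command(
  steps=[
    [0,[-0.25,0,0],0],
    [0,[-0.25,0,0],0],
    [0,[-0.25,0,0],0],
    [0,[-0.25,0,0],0],
    [0,[-0.25,0,0],0],
  ],
)

```text
clock: 24.02
eef_pos: [478.4, 48.7, 115.0]
eef_rot: [-3.142, -0.0, -1.484]
wrist_force: [-2.0, -4.8, -0.7]
finger_gap: 0.4
```

Call:
arm_command(
  steps=[
    [0,[-0.2,0,0],0],
    [0,[-0.2,0,0],0],
    [0,[-0.2,0,0],0],
    [0,[-0.2,0,0],0],
    [0,[-0.2,0,0],0],
  ],
)

```text
clock: 24.43
eef_pos: [477.5, 58.6, 115.0]
eef_rot: [3.141, -0.001, -1.484]
wrist_force: [-0.2, -6.5, 0.1]
finger_gap: 0.6
```

Call:
arm_command(
  steps=[
    [0,[-0.2,0,0],0],
    [0,[-0.2,0,0],0],
    [0,[-0.2,0,0],0],
    [0,[-0.2,0,0],0],
    [0,[-0.2,0,0],0],
  ],
)

```text
clock: 24.85
eef_pos: [476.7, 68.4, 115.0]
eef_rot: [3.142, -0.001, -1.484]
wrist_force: [-1.4, -6.9, -0.6]
finger_gap: 0.3
```

Call:
arm_command(
  steps=[
    [0,[-0.2,0,0],0],
    [0,[-0.2,0,0],0],
    [0,[-0.2,0,0],0],
    [0,[-0.2,0,0],0],
    [0,[-0.2,0,0],0],
  ],
)

```text
clock: 25.27
eef_pos: [475.8, 78.3, 115.0]
eef_rot: [3.141, -0.001, -1.484]
wrist_force: [-1.3, -7.4, 0.1]
finger_gap: 0.6
```

Call:
arm_command(
  steps=[
    [0,[-0.15,0,0],0],
    [0,[-0.15,0,0],0],
    [0,[-0.15,0,0],0],
    [0,[-0.1,0,0],0],
    [0,[-0.1,0,0],0],
  ],
)

```text
clock: 25.68
eef_pos: [475.2, 84.7, 115.0]
eef_rot: [3.142, -0.001, -1.484]
wrist_force: [-0.9, -9.1, -0.2]
finger_gap: 0.3
```

Call:
arm_command(
  steps=[
    [0,[-0.1,0,0],0],
    [0,[-0.1,0,0],0],
    [0,[-0.1,0,0],0],
    [0,[-0.1,0,0],0],
    [0,[0,0,0],0],
  ],
)

```text
clock: 26.1
eef_pos: [474.9, 88.8, 115.0]
eef_rot: [3.141, -0.001, -1.484]
wrist_force: [-0.2, -7.3, -0.1]
finger_gap: 0.7
```

Call:
arm_command(
  steps=[
    [0,[-0.1,0,0],0],
    [0,[-0.1,0,0],0],
    [0,[-0.1,0,0],0],
    [0,[0,0,0],0],
  ],
)

```text
clock: 26.43
eef_pos: [474.6, 91.8, 115.0]
eef_rot: [3.142, -0.001, -1.484]
wrist_force: [-0.4, -7.3, 0.2]
finger_gap: 0.6
```

Call:
arm_command(
  steps=[
    [0,[-0.1,0,0],0],
    [0,[-0.1,0,0],0],
    [0,[-0.05,0,0],0],
    [0,[0,0,0],0],
  ],
)

```text
clock: 26.77
eef_pos: [474.4, 94.2, 114.9]
eef_rot: [3.141, -0.001, -1.484]
wrist_force: [-1.3, -7.5, -0.1]
finger_gap: 0.3
```

Call:
arm_command(
  steps=[
    [0,[-0.05,0,0],0],
    [0,[-0.05,0,0],0],
    [0,[0,0,0],0],
  ],
)

```text
clock: 27.02
eef_pos: [474.3, 95.1, 115.0]
eef_rot: [3.141, -0.001, -1.484]
wrist_force: [-0.5, -9.4, -0.1]
finger_gap: 0.6
```

Call:
arm_command(
  steps=[
    [0,[-0.04,0,0],0],
    [0,[-0.03,0,0],0],
    [0,[0,0,0],0],
  ],
)

```text
clock: 27.27
eef_pos: [474.3, 95.6, 115.0]
eef_rot: [3.141, -0.001, -1.484]
wrist_force: [-0.3, -10.5, 0.8]
finger_gap: 0.5
```

Call:
arm_command(
  steps=[
    [0,[-0.04,0,0],0],
    [0,[-0.04,0,0],0],
    [0,[0,0,0],0],
  ],
)

```text
clock: 27.52
eef_pos: [474.2, 96.4, 115.0]
eef_rot: [3.141, -0.001, -1.484]
wrist_force: [-0.4, -10.8, 0.1]
finger_gap: 0.8
```

Call:
arm_command(
  steps=[
    [0,[-0.03,0,0],0],
    [0,[0,0,0],0],
  ],
)

```text
clock: 27.68
eef_pos: [474.2, 96.6, 115.0]
eef_rot: [3.141, -0.001, -1.484]
wrist_force: [-0.5, -11.0, 0.2]
finger_gap: 0.4
```

Call:
arm_command(
  steps=[
    [0,[-0.03,0,0],0],
    [0,[0,0,0],0],
  ],
)

```text
clock: 27.85
eef_pos: [474.2, 96.8, 115.0]
eef_rot: [3.141, -0.002, -1.484]
wrist_force: [-0.8, -11.3, 0.7]
finger_gap: 0.1
```

Call:
arm_command(
  steps=[
    [0,[-0.03,0,0],0],
    [0,[0,0,0],0],
  ],
)

```text
clock: 28.02
eef_pos: [474.1, 97.0, 115.0]
eef_rot: [3.141, -0.002, -1.484]
wrist_force: [-0.2, -13.1, 1.3]
finger_gap: 0.6
```

Call:
arm_command(
  steps=[
    [0,[-0.02,0,0],0],
    [0,[0,0,0],0],
  ],
)

```text
clock: 28.18
eef_pos: [474.1, 97.1, 115.0]
eef_rot: [3.141, -0.002, -1.484]
wrist_force: [-0.4, -13.3, 1.1]
finger_gap: 0.7
```

Call:
arm_command(
  steps=[
    [0,[-0.01,0,0],0],
    [0,[0,0,0],0],
  ],
)

```text
clock: 28.35
eef_pos: [474.2, 97.1, 115.0]
eef_rot: [3.141, -0.002, -1.484]
wrist_force: [-0.3, -13.8, 1.3]
finger_gap: 0.2
```

Call:
arm_command(
  steps=[
    [0,[-0.015,0,0],0],
    [0,[0,0,0],0],
  ],
)

```text
clock: 28.52
eef_pos: [474.1, 97.2, 115.0]
eef_rot: [3.141, -0.002, -1.484]
wrist_force: [-0.4, -13.9, 1.1]
finger_gap: 0.4
```

Call:
arm_command(
  steps=[
    [0,[0,0,0],0],
  ],
)

```text
clock: 28.6
eef_pos: [474.1, 97.2, 115.0]
eef_rot: [3.141, -0.002, -1.484]
wrist_force: [-0.7, -14.5, 1.0]
finger_gap: 0.4
```

Call:
arm_command(
  steps=[
    [0,[0.3,0,0],0],
    [0,[0.3,0,0],0],
    [0,[0.3,0,0],0],
    [0,[0.3,0,0],0],
    [0,[0.4,0,0],0],
  ],
)

```text
clock: 29.02
eef_pos: [475.5, 82.6, 115.0]
eef_rot: [-3.141, 0.0, -1.484]
wrist_force: [-0.6, 0.6, -0.2]
finger_gap: 0.5
```

Call:
arm_command(
  steps=[
    [0,[0.5,0,0],0],
    [0,[2,0,0],0],
    [0,[3,0,0],0],
    [0,[3,0,0],0],
    [0,[3,0,0],0],
  ],
)

```text
clock: 29.43
eef_pos: [485.5, -33.2, 115.1]
eef_rot: [-3.141, 0.0, -1.483]
wrist_force: [0.5, 0.5, 0.4]
finger_gap: 0.3
```

Call:
arm_command(
  steps=[
    [0,[3,0,-3],0],
    [0,[3,0,-3],0],
    [0,[3,0,-3],0],
    [0,[2,0,0],0],
    [0,[0,0,0],0],
  ],
)

```text
clock: 29.85
eef_pos: [495.4, -143.2, 204.8]
eef_rot: [-3.139, -0.001, -1.487]
wrist_force: [-0.2, 0.9, -1.1]
finger_gap: 0.8
```

```bash
python3 - <<'E'
from h import *
print(manip.read_state()["eef_pos"],manip.read_state()["wrist_force"])
P,im=drawer("shut");p,d=manip.camera("side");cv2.imwrite("pics/shuts.png",p[:,:,::-1])
E
```

```text
[ 495.41387889 -143.18838514  204.80912721] [-0.19524943  0.90407652 -1.07477749]
441 ((473.60211181640625, 104.77911376953125), (169.47027587890625, 15.808614730834961), 4.793743133544922)
front out (vs -132 flush mid): 2.0053352484699474 range [-141.00917017 -126.81729869]
```

View pics/shut.png

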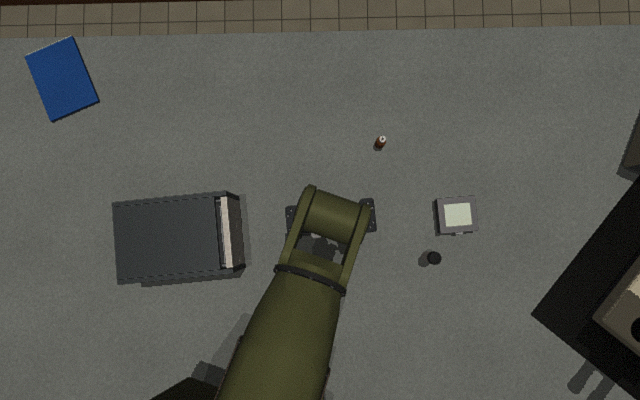

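View pics/shuts.png

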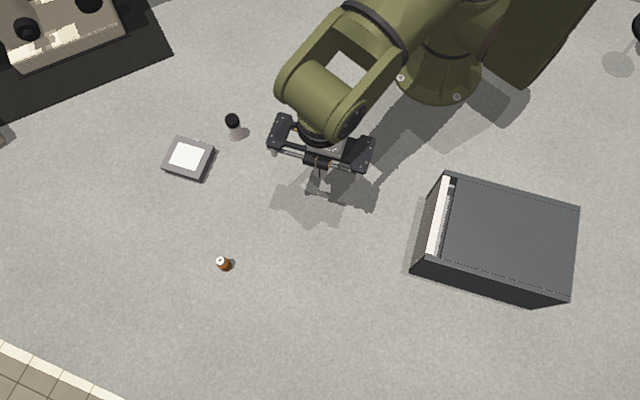

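The front strip measures (473.6, 104.8), against (473.5, 104.8) at the start, so the drawer is flush. The bystanders haven't moved in either view, and the arm is clear of everything.

```bash
python3 -c "
from cell import manip
print(manip.sign_off())"
```

```text
the job is handed in; nothing more can be done
None
```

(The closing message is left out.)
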